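# Clamp-check a copper bracket in the toggle nest

### The job

Check the copper T bracket in the nest: push it along its channel until its end is flush against the stop, without ramming it, then swing the toggle clamp over centre onto it and let go, so that the clamp stays shut by itself for a moment. Then swing the clamp back fully open and take the bracket out, setting it down (not dropping it) in the blue tray, flat on its base with the blade up. Leave the other things on the bench where they are.

Things in the scene. Friction and masses are not known exactly. Their poses are not given: they have to be found in the camera images.
- fixture: Check nest fixed to the bench, left or right of the tray: steel plate 310 x 130 x 14 mm, channel at one end, toggle clamp at the other. Origin on the bench, mid plane; x along the channel away from the clamp, z up. Plate x -130 to 180 mm. Two rails (x 5 to 175 mm, top at z 43, 39.4 mm apart) guide the bracket. Clamp cheeks: x -55 to -5, y within 18, up to z 84 mm.
- stop: The end stop of the channel, a dark steel block 12 x 44 mm, top 58 mm above the bench, fixed to the nest. Its flat face towards the channel is at point stop_face. Ramming the bracket against it with more than 50 N spoils the check.
- stop_face (a point): Centre of the stop's face that the bracket's end must touch: fixture x 5 mm, 40 mm above the bench; same axes as the nest.
- pivot (a point): Hinge axis of the clamp lever: fixture x -25 mm, 70 mm above the bench; the hinge axis runs along the nest's y. Same axes as the nest.
- lever (a joint): Clamp lever angle, rad: 0 = fully open (arm upright, handle level, pointing to fixture -x), 1.57 = shut (arm level over the channel, handle upright); starts open. A rigid L of arm and handle. An over-centre spring drives it away from mid swing (0.785 rad) to the nearer end, with up to 1.5 Nm (13 N at the grip); damping 0.3 Nm s/rad.
- grip (a point): Middle of the handle's black rubber grip, 115 mm from the pivot; grip 65 mm long, 22 mm wide (nest y), 20 mm thick, ending 145 mm from the pivot. -x points outward along the handle, y along the hinge. Pinched across its 22 mm width it can turn between the pads, so the tool may stay pointing down for the whole swing.
- pad (a point): Lowest point of the rubber pad under the lever's arm, 65 mm along the arm and 30 mm under it (from the pivot's axis). Shut, it presses the bracket's base and the bed about 4 mm down.
- bed (a joint): Travel of the sprung bed (aluminium, the channel's floor, 36 mm above the bench when up): 0 = up, 0.006 m = down; 7.5 N preload, then 1.5 N per mm. The bracket rests on it.
- bracket: Copper T bracket, 0.26 to 0.42 kg: base 140 (x) x 36 x 8 mm, upright blade across it 8 mm thick (x), 36 mm wide, top 54 mm above the underside, mid plane 20 mm to +x of the base's centre. Origin: centre of the underside. Starts on the bed in the channel, x as the nest's x, 12 to 30 mm short of the stop; home, its origin is at fixture x 75 mm. Slides at 2 to 6 N.
- bracket_end (a point): Centre of the bracket's end face that goes against the stop, 70 mm towards -x from its origin, 4 mm up.
- blade (a point): Centre of the blade at 40 mm above the bracket's underside, 14 mm below the blade's top: the place to push or pinch it (8 mm thick along the bracket's x).
- tray: Blue open tray 230 (x) x 170 (y) x 55 mm, walls and floor 5 mm, white liner, fixed. Origin under its centre.
- button_box: Bystander: white push-button box 75 x 100 x 45 mm with a green button, loose. Origin under its centre.
- wrench: Bystander: steel wrench 170 mm long, lying loose.
- spacer_block: Bystander: white plastic block 50 x 70 x 45 mm, loose. Origin under its centre.
Not all that is in view belongs to the job. Of the things shaped like the bracket, the copper one is meant.

How it is judged:
On the way, in this order (a step that is already met when the one before it is completed fails the run):
1. the bracket's end is flush against the stop (within 2 mm), the clamp still open (x of bracket_end in the frame of stop_face below 0.002 m and z of bracket_end in the frame of stop_face below 0.006 m and value of joint lever below 0.5 rad), for 0.2 s.
2. the clamp stays shut by itself on the bracket, pressing it and the bed down, the bracket still flush against the stop and the robot touching neither clamp nor bracket (value of joint lever above 1.47 rad and value of joint bed above 0.002 m and contact force between lever and bracket above 3 N and x of bracket_end in the frame of stop_face below 0.0025 m and contact force between each of the arm, the fingers and lever below 0.3 N and contact force between the fingers and bracket below 0.3 N), for 0.4 s.
3. the clamp is fully open again, the bracket still in the channel (value of joint lever below 0.07 rad and distance between bracket_end and stop_face below 0.03 m), for 0.2 s.
At the end, for the whole second after the job is handed in: The bracket lies at rest inside the blue tray, its base flat on the tray's floor (within 4 mm and 0.1 rad) with the blade up, and the clamp lever is fully open (below 0.07 rad) and still (x of bracket in the frame of tray between -0.11 and 0.11 m and y of bracket in the frame of tray between -0.08 and 0.08 m and height (world z) of bracket below 0.009 m and angle between bracket's own z axis and vertical below 0.1 rad and linear speed of bracket below 0.02 m/s and value of joint lever below 0.07 rad and velocity of joint lever between -0.05 and 0.05 rad/s); the robot touches nothing.
It fails at once if the bracket is rammed against the stop (over 50 N) (contact force between bracket and stop above 50 N).
It fails at once if the bracket is dropped: it falls free faster than 0.7 m/s (contact force between the fingers and bracket below 0.1 N and linear speed of bracket above 0.7 m/s).
It fails at once if a bystander is moved by more than 30 mm (distance of any of button_box, wrench, spacer_block from where it was at the start of the episode above 0.03 m).
It also fails if it takes over 72 s, if anything falls off the work surface, if the arm or the gripper's body presses on something with over 40 N, if the wrist force passes 120 N, or if a joint passes its speed limit or range.

### The arm

A 6-joint arm with a two-finger parallel gripper is mounted at the origin on the work surface. World frame = base frame: x ahead of the robot, y to its left, z up, the work surface at z = 0. Lengths are in m, angles in rad, forces in N, time in s.
With the tool pointing down it reaches from about 0.325 to 0.85 m from the base axis. Payload 4.4 kg.
Tool frame: the origin (TCP) lies between the finger pads; the fingertips stand 8 mm ahead of it and the grasp point (between the pads) lies 11 mm behind it (manip.nose_length is the distance from the TCP to the fingertips, in m); z points along the fingers, y is the line along which they close (so a half turn about z gives the same grasp; the last joint's range is limited). The gripper opens to 94 mm and grips with 3 to 60 N. Pads are 16 mm wide; open, the fingers measure 119 mm over their backs; the gripper's body (75 mm by 177 mm) begins 78 mm behind the grasp point.
Start: joints at [1.085, 0.207, 1.542, -0, 1.393, -0.15], TCP at [0.189, 0.543, 0.213] pointing down, gripper open.
Joint ranges: [-2.73, 2.73], [-0.86, 2.22], [0.23, 2.46], [-1.11, 4.25], [0.08, 2.63], [-2.82, 2.82]. Speed limits (rad/s): [2.79, 2.79, 3.14, 3.14, 3.14, 3.14].

### API

Orientations are given as a rotation vector (axis times angle).
In Python, from workcell import manip gives the robot as it stands.
- The arm moves only by the tool jog_arm, never from a script. Its argument "increments" is a list of rows, each an object with "offset": the shift along the tool's x, y, z in units of 30 cm (1.0 is 30 cm), a list of three; "angular": the turn, a rotation vector about the tool's x, y, z in units of pi rad (1.0 is pi rad), a list of three; "claw": the finger opening in mm, from 0 to 94. In form: [{"offset": [tx, ty, tz], "angular": [ax, ay, az], "claw": claw}, ...]. A call has 1 to 12 rows; each row is the pose to reach, as a shift and turn from the pose commanded when the call began, along the tool's axes at that moment, turning the shorter way round; what a row does not reach only later rows make up. A row lasts 1/12 s, in which the tool goes at most 41.7 mm and 7.16 degrees, less where a joint would pass 70% of its speed; a pose out of reach is approached as far as the arm can. A call with a number of a shift or a turn outside -1 to 1 is refused whole. A call with a gripper value outside its range is refused whole. The fingers move at their own pace and stop on an object; "newtons" is the grip in N (left out, the last holds). Time passes only in rows, so rows that repeat a pose let the fingers close. It gives the time, the measured TCP pose, the force, the opening and the grip force at its end, in the units of the state.
- manip.read_state(): the state, without advancing time (a new reading comes with each control period).
- manip.camera(name): name is "scene" or "top" or "wrist"; returns (picture, depth): 480x640x3 uint8, red, green, blue; 480x640 float32, m along the optical axis (not along the pixel's ray), 0 where there is no reading.
- manip.calibration(name): a dict with "K" (3x3 intrinsics, pixels), "rvec" (rotation vector, rad) and "tvec" (3), from world to camera coordinates, as OpenCV has them; the wrist camera has in their place "mount" (4x4, takes a point from camera to tool coordinates, whose origin is the TCP and whose axes are the flange's). Camera axes: x right, y down, z forward; pixel columns grow to the right and rows downward; lengths in m; the calibration is good to about 2 mm. A picture is of the moment at which its call begins: read the wrist's pose just before it. calibration takes no time and is no camera call.
- manip.finish_job(): hands the job in; it is judged then, once.
The state is a dict: "clock": time; "joint_pos": joint angles; "qd": joint speeds; "joint_torque": joint torques, N m; "tool_pos": TCP position; "tool_rot": TCP orientation; "wrist_force": force on the tool from outside, world axes, zero at the start; "moment": the same for the moment, N m; "gripper_width": finger opening in m; "gripper_force": force on a finger pad.
Only numpy, scipy, OpenCV 4.12 (cv2) and the standard library are available. Lean on these libraries where they do the work, as an engineer would, in place of code of your own. Each camera call takes 0.05 s, during which the arm holds its last target. There are 200 camera calls.

## Working session

There is one attempt and no reset: what is moved stays moved. The work goes in short steps, Python scripts to look and compute and a tool call to move; the robot and the scene stay as the last step left them, time stands still between calls to the robot, and variables do not carry over. Pictures are saved under pics/ and viewed, at most 10 in all, crops included, and the job is handed in when it is done.

Besides the shell and the picture viewer there is one more tool, called after ">>>" by a JSON object that holds its "api" and its "payload". jog_arm: Moves the arm, as the interface text tells. Shifts and turns lie within -1 to 1; 1 stands for 30 cm of shift or pi rad of turn. Its arguments: {"type":"object","properties":{"increments":{"type":"array","items":{"type":"object","properties":{"offset":{"type":"array","items":{"type":"number"}},"angular":{"type":"array","items":{"type":"number"}},"claw":{"type":"number"}}}},"newtons":{"type":"number"}},"required":["increments"]}

```bash
mkdir -p pics
cat > h.py <<'E'
import numpy as np, cv2
from workcell import manip
from scipy.spatial.transform import Rotation as R
def cam(name):
    s=manip.read_state(); im,d=manip.camera(name); c=manip.calibration(name); K=np.array(c["K"])
    if "mount" in c:
        T=np.eye(4);T[:3,:3]=R.from_rotvec(s["tool_rot"]).as_matrix();T[:3,3]=s["tool_pos"]
        W=T@np.array(c["mount"])
    else:
        E=np.eye(4);E[:3,:3]=R.from_rotvec(np.ravel(c["rvec"])).as_matrix();E[:3,3]=np.ravel(c["tvec"]);W=np.linalg.inv(E)
    return im,d,K,W
def cloud(d,K,W):
    v,u=np.mgrid[:480,:640]; P=np.stack([(u-K[0,2])/K[0,0]*d,(v-K[1,2])/K[1,1]*d,d],-1)
    return P@W[:3,:3].T+W[:3,3]
def save(n,im): cv2.imwrite(f"pics/{n}.png",im[:,:,::-1])
def ray(u,v,z,K,W):
    r=W[:3,:3]@np.array([(u-K[0,2])/K[0,0],(v-K[1,2])/K[1,1],1]);return W[:3,3]+r*(z-W[2,3])/r[2]
E
python3 - <<'E'
from h import *
s=manip.read_state();print({k:np.round(v,3).tolist() for k,v in s.items()}, manip.nose_length)
for n in("top","scene"):
    im,d,K,W=cam(n);save(n,im);np.savez(n,im=im,d=d,K=K,W=W);print(n,K[0,0],W.round(3).tolist(),(d>0).mean())
print(manip.calibration("wrist"))
E
```

```text
{'clock': 0.0, 'joint_pos': [1.086, 0.207, 1.543, -0.0, 1.393, -0.151], 'qd': [-0.0, 0.001, 0.0, 0.0, -0.001, -0.002], 'joint_torque': [0.001, -37.088, -28.142, 0.07, 0.036, -0.0], 'tool_pos': [0.189, 0.542, 0.212], 'tool_rot': [-0.523, -3.097, 0.003], 'wrist_force': [0.849, -0.132, 0.527], 'moment': [-0.057, 0.035, 0.022], 'gripper_force': 0.0, 'gripper_width': 0.094} 0.008
top 438.53335303794785 [[-0.008, -0.977, 0.213, 0.333], [-1.0, 0.009, 0.003, -0.08], [-0.005, -0.213, -0.977, 0.992], [0.0, 0.0, 0.0, 1.0]] 0.9960481770833334
scene 516.8832048046175 [[0.847, 0.387, -0.363, 1.031], [0.531, -0.59, 0.608, -0.875], [0.021, -0.708, -0.706, 1.039], [0.0, 0.0, 0.0, 1.0]] 0.9959602864583333
{'K': array([[356.51045464,   0.        , 313.54618764],
       [  0.        , 356.51045464, 237.01332382],
       [  0.        ,   0.        ,   1.        ]]), 'mount': array([[ 2.67679118e-04, -9.64433144e-01, -2.64326767e-01,
         7.53570229e-02],
       [ 9.99999963e-01,  2.45340866e-04,  1.17522131e-04,
         4.10075313e-04],
       [-4.84920798e-05, -2.64326789e-01,  9.64433174e-01,
        -1.72222755e-01],
       [ 0.00000000e+00,  0.00000000e+00,  0.00000000e+00,
         1.00000000e+00]])}
```

View pics/top.png

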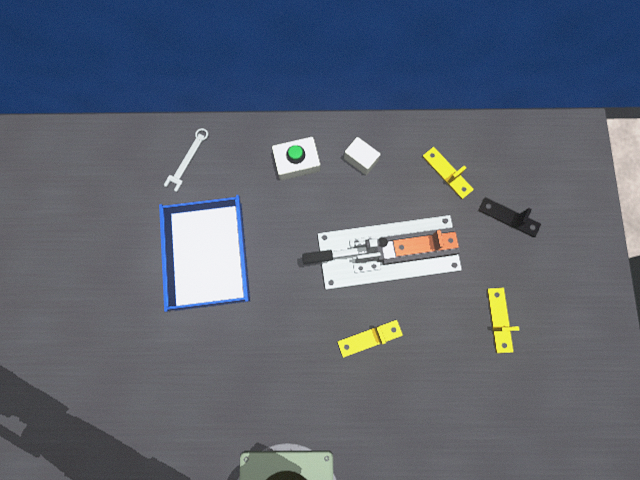

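View pics/scene.png

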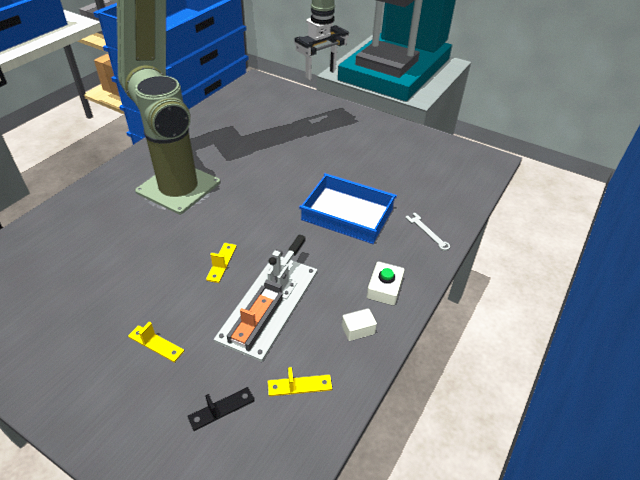

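The top view shows the nest plate with corners near (318,233), (452,216), (461,270) and (326,289). The copper bracket is at about (425,245), the handle at (318,258), and the tray centre at about (205,253). The clamp is on the tray side, so fixture +x points along world -y.

```bash
cat > m.py <<'E'
from h import *
for n in("top","scene"):
    f=np.load(n+".npz");im,d,K,W=[f[k] for k in("im","d","K","W")]
    P=cloud(d,K,W);hsv=cv2.cvtColor(im,cv2.COLOR_RGB2HSV);H,S,V=[hsv[...,i].astype(int) for i in range(3)]
    Z=P[...,2]; print(n)
    near=(P[...,0]>.2)&(P[...,0]<.6)&(P[...,1]<.1)&(P[...,1]>-.5)
    m=((S<60)&(V>120)&near&(abs(Z-.014)<.009)).astype(np.uint8)
    k,l,st,_=cv2.connectedComponentsWithStats(m); 
    big=[i for i in range(1,k) if st[i,4]>150]; mm=np.isin(l,big)
    vs,us=np.nonzero(mm); Q=np.array([ray(u,v,.014,K,W)[:2] for u,v in zip(us,vs)])
    r=cv2.minAreaRect((Q*1000).astype(np.float32)); print("plate",r,"medz",np.median(Z[mm])); print(cv2.boxPoints(r).round(1).tolist())
    o=(H<14)&(S>130)&(V>90)&near
    for nm,zl,zh in(("blade",.085,.096),("base",.037,.05)):
        q=P[o&(Z>zl)&(Z<zh)]; r=cv2.minAreaRect((q[:,:2]*1000).astype(np.float32));print(nm,len(q),r,np.median(q[:,2]),q.mean(0).round(4))
    b=(H>100)&(H<130)&(S>150)&(Z>.045)&(Z<.065)&(P[...,1]<.4)&(P[...,0]<.65)&(P[...,0]>.15)
    q=P[b];r=cv2.minAreaRect((q[:,:2]*1000).astype(np.float32));print("tray",len(q),r,np.median(q[:,2]));print(cv2.boxPoints(r).round(1).tolist())
    g=(V<70)&near&(Z>.055)&(Z<.09)&(P[...,1]>-.12)
    q=P[g];r=cv2.minAreaRect((q[:,:2]*1000).astype(np.float32));print("grip",len(q),r,np.median(q[:,2]),np.percentile(q[:,2],95))
E
python3 m.py
```

```text
top
plate ((516.13037109375, -227.89605712890625), (131.50201416015625, 309.02056884765625), 7.489731788635254) medz 0.014322065885313928
[[430.79998779296875, -83.30000305175781], [471.1000061035156, -389.70001220703125], [601.5, -372.5], [561.2000122070312, -66.0999984741211]]
blade 52 ((529.3839721679688, -325.9401550292969), (33.86899185180664, 7.864717483520508), 8.332860946655273) 0.08984893019860773 [ 0.529  -0.3255  0.0898]
base 435 ((527.2584228515625, -305.9320373535156), (34.777687072753906, 139.0611572265625), 7.81507682800293) 0.04425369154060499 [ 0.5306 -0.3228  0.0443]
tray 1172 ((512.6524658203125, 183.50294494628906), (235.832275390625, 178.98770141601562), 6.488325119018555) 0.054643217652427356
[[385.3999938964844, 259.1000061035156], [405.6000061035156, 81.30000305175781], [639.9000244140625, 107.9000015258789], [619.7000122070312, 285.70001220703125]]
grip 206 ((494.4453125, -66.303466796875), (19.944515228271484, 63.13434982299805), 7.774760723114014) 0.07927137142095891 0.08218321947568771
scene
plate ((519.5028076171875, -233.99154663085938), (129.65948486328
[... 254 characters left out ...]
5), (34.434425354003906, 10.613686561584473), 11.802044868469238) 0.08731564733213537 [ 0.5329 -0.3301  0.0881]
base 426 ((527.4254150390625, -308.1845703125), (40.95303726196289, 143.0276641845703), 7.987872123718262) 0.04274889148736405 [ 0.5314 -0.3232  0.0427]
tray 801 ((513.9531860351562, 181.48699951171875), (238.47482299804688, 188.72288513183594), 6.806897163391113) 0.052405745034428075
[[384.3999938964844, 261.1000061035156], [406.70001220703125, 73.69999694824219], [643.5, 101.9000015258789], [621.2000122070312, 289.29998779296875]]
grip 163 ((498.29571533203125, -71.50157165527344), (22.78097152709961, 66.38214111328125), 5.8109846115112305) 0.07784424158099945 0.08161331302812169
```

>>> {"api": "jog_arm", "payload": {"increments": [{"offset":[-0.85,-0.93,0],"angular":[0,0,0.35],"claw":94},{"offset":[-0.85,-0.93,0],"angular":[0,0,0.35],"claw":94},{"offset":[-0.85,-0.93,0],"angular":[0,0,0.35],"claw":94},{"offset":[-0.85,-0.93,0],"angular":[0,0,0.35],"claw":94},{"offset":[-0.85,-0.93,0],"angular":[0,0,0.35],"claw":94},{"offset":[-0.85,-0.93,0],"angular":[0,0,0.35],"claw":94},{"offset":[-0.85,-0.93,0],"angular":[0,0,0.35],"claw":94},{"offset":[-0.85,-0.93,0],"angular":[0,0,0.35],"claw":94},{"offset":[-0.85,-0.93,0],"angular":[0,0,0.35],"claw":94},{"offset":[-0.85,-0.93,0],"angular":[0,0,0.35],"claw":94},{"offset":[-0.85,-0.93,0],"angular":[0,0,0.35],"claw":94},{"offset":[-0.85,-0.93,0],"angular":[0,0,0.35],"claw":94}]}}

```text
clock: 1.1
tool_pos: [0.3379, 0.1959, 0.2132]
tool_rot: [-2.065, -2.366, -0.0]
wrist_force: [-0.6, 0.2, -0.3]
gripper_width: 0.0936
gripper_force: 0.0
```

>>> {"api": "jog_arm", "payload": {"increments": [{"offset":[-0.74,0.21,0],"claw":0},{"offset":[-0.74,0.21,0],"claw":0},{"offset":[-0.74,0.21,0],"claw":0},{"offset":[-0.74,0.21,0],"claw":0},{"offset":[-0.74,0.21,0],"claw":0},{"offset":[-0.74,0.21,0],"claw":0}]}}

```text
invalid input
```

>>> {"api": "jog_arm", "payload": {"increments": [{"offset":[-0.74,0.2,0],"claw":0},{"offset":[-0.74,0.2,0],"claw":0},{"offset":[-0.74,0.2,0],"claw":0},{"offset":[-0.74,0.2,0],"claw":0},{"offset":[-0.74,0.2,0],"claw":0},{"offset":[-0.74,0.2,0],"claw":0},{"offset":[-0.74,0.2,0],"claw":0},{"offset":[-0.74,0.2,0],"claw":0}]}}

```text
invalid input
```

```bash
python3 - <<'E'
from h import *
print(manip.read_state()["tool_pos"])
im,d,K,W=cam("wrist");save("w1",im);np.savez("w1",im=im,d=d,K=K,W=W)
E
sed -i 's/for n in.*:/import sys\nfor n in sys.argv[1:]:/;0,/XX/s///' m.py; sed -n 1,5p m.py; python3 m.py w1
```

```text
[0.33786568 0.19589778 0.21324725]
from h import *
import sys
for n in sys.argv[1:]:
    f=np.load(n+".npz");im,d,K,W=[f[k] for k in("im","d","K","W")]
    P=cloud(d,K,W);hsv=cv2.cvtColor(im,cv2.COLOR_RGB2HSV);H,S,V=[hsv[...,i].astype(int) for i in range(3)]
w1
plate ((498.86676025390625, -84.61231994628906), (128.98619079589844, 17.38274383544922), 7.828975200653076) medz 0.0150242511646832
[[433.79998779296875, -84.80000305175781], [436.20001220703125, -102.0], [563.9000244140625, -84.4000015258789], [561.5999755859375, -67.19999694824219]]
blade 0 ((0.0, 0.0), (0.0, 0.0), 0.0) nan [nan nan nan]
base 0 ((0.0, 0.0), (0.0, 0.0), 0.0) nan [nan nan nan]
tray 4531 ((513.7855224609375, 182.52752685546875), (238.39181518554688, 177.65196228027344), 6.669082164764404) 0.05612086865855426
[[385.1000061035156, 256.8999938964844], [405.70001220703125, 80.5], [642.5, 108.0999984741211], [621.9000244140625, 284.6000061035156]]
grip 70 ((491.60455322265625, -36.91673278808594), (19.75180435180664, 5.291807651519775), 17.320789337158203) 0.06585940570978438 0.0687017632315241
  return _methods._mean(a, axis=axis, dtype=dtype,
  ret = ret.dtype.type(ret / rcount)
m.py:15: RuntimeWarning: Mean of empty slice.
  q=P[o&(Z>zl)&(Z<zh)]; r=cv2.minAreaRect((q[:,:2]*1000).astype(np.float32));print(nm,len(q),r,np.median(q[:,2]),q.mean(0).round(4))
  ret = um.true_divide(
```

View pics/w1.png

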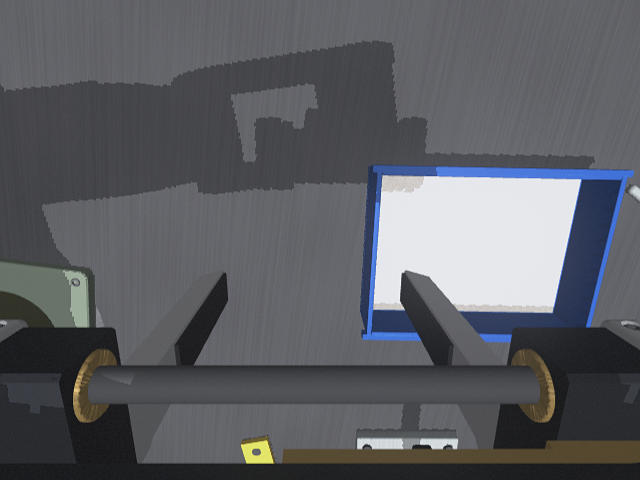

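The call was refused, apparently because it needs "angular". The wrist view shows the tray on the right (362–630, 165–340), and the gripper blocks everything below row 360. I'll go further, past the bracket.

>>> {"api": "jog_arm", "payload": {"increments": [{"offset":[-0.96,0.22,0],"angular":[0,0,0],"claw":0},{"offset":[-0.96,0.22,0],"angular":[0,0,0],"claw":0},{"offset":[-0.96,0.22,0],"angular":[0,0,0],"claw":0},{"offset":[-0.96,0.22,0],"angular":[0,0,0],"claw":0},{"offset":[-0.96,0.22,0],"angular":[0,0,0],"claw":0},{"offset":[-0.96,0.22,0],"angular":[0,0,0],"claw":0},{"offset":[-0.96,0.22,0],"angular":[0,0,0],"claw":0},{"offset":[-0.96,0.22,0],"angular":[0,0,0],"claw":0}]}}

```text
clock: 1.82
tool_pos: [0.4452, -0.0841, 0.2136]
tool_rot: [2.064, 2.364, -0.002]
wrist_force: [-0.0, -0.3, 1.2]
gripper_width: 0.0441
gripper_force: 0.0
```

>>> {"api": "jog_arm", "payload": {"increments": [{"offset":[-0.96,0.22,0],"angular":[0,0,0],"claw":0},{"offset":[-0.96,0.22,0],"angular":[0,0,0],"claw":0},{"offset":[-0.96,0.22,0],"angular":[0,0,0],"claw":0},{"offset":[-0.96,0.22,0],"angular":[0,0,0],"claw":0},{"offset":[-0.96,0.22,0],"angular":[0,0,0],"claw":0},{"offset":[-0.96,0.22,0],"angular":[0,0,0],"claw":0},{"offset":[-0.96,0.22,0],"angular":[0,0,0],"claw":0},{"offset":[-0.96,0.22,0],"angular":[0,0,0],"claw":0},{"offset":[-0.96,0.22,0],"angular":[0,0,0],"claw":0}]}}

```text
clock: 2.57
tool_pos: [0.5487, -0.356, 0.2115]
tool_rot: [-2.061, -2.367, -0.001]
wrist_force: [-0.5, 0.5, 0.2]
gripper_width: 0.0006
gripper_force: 0.0
```

```bash
python3 - <<'E'
from h import *
s=manip.read_state();print(s["clock"],s["tool_pos"],s["tool_rot"])
im,d,K,W=cam("wrist");save("w2",im);np.savez("w2",im=im,d=d,K=K,W=W)
E
python3 m.py w2 2>&1 | grep -v arn
```

```text
2.5667 [ 0.54874023 -0.35599952  0.21152574] [-2.06117420e+00 -2.36731865e+00 -8.09220196e-04]
  return _methods._mean(a, axis=axis, dtype=dtype,
  ret = ret.dtype.type(ret / rcount)
  q=P[o&(Z>zl)&(Z<zh)]; r=cv2.minAreaRect((q[:,:2]*1000).astype(np.float32));print(nm,len(q),r,np.median(q[:,2]),q.mean(0).round(4))
  ret = um.true_divide(
w2
plate ((523.1459350585938, -271.3746643066406), (129.50631713867188, 225.00718688964844), 7.517223834991455) medz 0.015207686528278697
[[444.20001220703125, -168.3000030517578], [473.70001220703125, -391.3999938964844], [602.0999755859375, -374.3999938964844], [572.5999755859375, -151.39999389648438]]
blade 0 ((0.0, 0.0), (0.0, 0.0), 0.0) nan [nan nan nan]
base 14 ((551.0780029296875, -345.94854736328125), (0.017788052558898926, 12.804132461547852), 8.034581184387207) 0.044882186905407795 [ 0.5511 -0.346   0.0448]
tray 0 ((0.0, 0.0), (0.0, 0.0), 0.0) nan
[[0.0, 0.0], [0.0, 0.0], [0.0, 0.0], [0.0, 0.0]]
Traceback (most recent call last):
  File "m.py", line 19, in <module>
    q=P[g];r=cv2.minAreaRect((q[:,:2]*1000).astype(np.float32));print("grip",len(q),r,np.median(q[:,2]),np.percentile(q[:,2],95))
                                                                                                        ~~~~~~~~~~~~~^^^^^^^^^^^
IndexError: index -1 is out of bounds for axis 0 with size 0
```

View pics/w2.png

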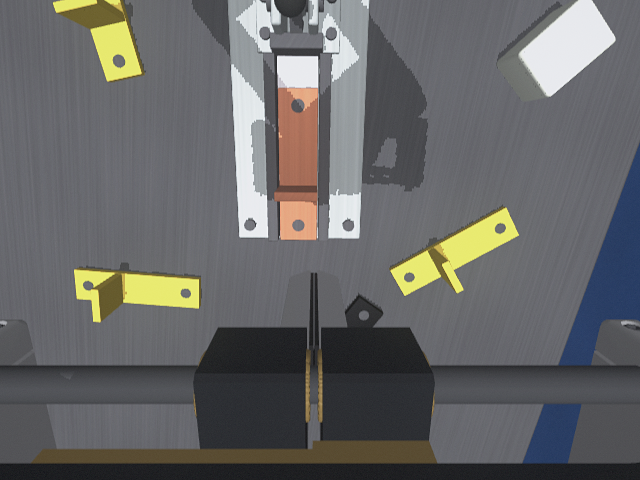

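The wrist view looks along the channel. The bracket base end is at about (297,88), the stop's front edge at row 53, the blade at about row 195 and u 275–317, and the plate's far edge at row 238.

Run:
```python
from h import *
f=np.load("w2.npz");im,d,K,W=[f[k] for k in("im","d","K","W")]
a=np.radians(7.6);xf=np.array([np.sin(a),-np.cos(a)]);yf=np.array([np.cos(a),np.sin(a)])
# origin from plate far corners
P=cloud(d,K,W);hsv=cv2.cvtColor(im,cv2.COLOR_RGB2HSV)
o=np.array([.5128,-.2031])
def F(u,v,z): p=ray(u,v,z,K,W)[:2]-o; return (1000*np.array([p@xf,p@yf])).round(1)
print("plate far L,R",F(239,237.5,.014),F(359.5,237.5,.014))
print("base end",F(297,88,.044),"base far",F(297,239.5,.044))
col=im[40:250,288].astype(int);print([(40+i,c.tolist(),(d[40+i,288]).round(3),(P[40+i,288,2]*1000).round(0)) for i,c in enumerate(col) if 5<i<20 or 40<i<55 or 140<i<170 or i>190])
```

```text
plate far L,R [181.6 -63.4] [180.8  66.3]
base end [35.5  1.4] base far [175.1   0.5]
[(46, [121, 121, 128], np.float32(0.294), np.float64(59.0)), (47, [107, 107, 112], np.float32(0.296), np.float64(57.0)), (48, [75, 75, 78], np.float32(0.294), np.float64(60.0)), (49, [59, 59, 61], np.float32(0.297), np.float64(57.0)), (50, [59, 61, 61], np.float32(0.301), np.float64(52.0)), (51, [58, 59, 61], np.float32(0.304), np.float64(49.0)), (52, [63, 64, 67], np.float32(0.306), np.float64(47.0)), (53, [63, 62, 65], np.float32(0.311), np.float64(41.0)), (54, [53, 55, 56], np.float32(0.313), np.float64(39.0)), (55, [97, 96, 101], np.float32(0.318), np.float64(35.0)), (56, [206, 208, 217], np.float32(0.317), np.float64(36.0)), (57, [237, 239, 242], np.float32(0.315), np.float64(38.0)), (58, [233, 235, 239], np.float32(0.315), np.float64(38.0)), (59, [233, 235, 238], np.float32(0.316), np.float64(37.0)), (81, [233, 234, 238], np.float32(0.321), np.float64(37.0)), (82, [234, 235, 238], np.float32(0.322), np.float64(37.0)), (83, [233, 234, 238], np.float32(0.323), np.float64(36.0)), (84, [233, 234, 
[... 2814 characters left out ...]
 136], np.float32(0.352), np.float64(45.0)), (239, [198, 143, 115], np.float32(0.351), np.float64(46.0)), (240, [98, 94, 99], np.float32(0.397), np.float64(2.0)), (241, [109, 110, 117], np.float32(0.398), np.float64(1.0)), (242, [110, 110, 115], np.float32(0.397), np.float64(2.0)), (243, [108, 107, 113], np.float32(0.397), np.float64(2.0)), (244, [109, 108, 113], np.float32(0.399), np.float64(1.0)), (245, [108, 106, 114], np.float32(0.399), np.float64(1.0)), (246, [109, 108, 114], np.float32(0.399), np.float64(2.0)), (247, [106, 105, 112], np.float32(0.4), np.float64(1.0)), (248, [108, 107, 113], np.float32(0.399), np.float64(2.0)), (249, [108, 107, 114], np.float32(0.401), np.float64(1.0))]
```

>>> {"api": "jog_arm", "payload": {"increments": [{"offset":[0.023,-0.047,0],"angular":[0,0,0],"claw":0},{"offset":[0.023,-0.047,0.2],"angular":[0,0,0],"claw":0},{"offset":[0.023,-0.047,0.35],"angular":[0,0,0],"claw":0},{"offset":[0.023,-0.047,0.45],"angular":[0,0,0],"claw":0},{"offset":[0.023,-0.047,0.505],"angular":[0,0,0],"claw":0},{"offset":[0.023,-0.047,0.505],"angular":[0,0,0],"claw":0},{"offset":[0.023,-0.047,0.505],"angular":[0,0,0],"claw":0},{"offset":[0.023,-0.047,0.505],"angular":[0,0,0],"claw":0}]}}

```text
clock: 3.28
tool_pos: [0.5342, -0.3513, 0.0646]
tool_rot: [2.06, 2.367, 0.0]
wrist_force: [-0.2, 0.0, 0.1]
gripper_width: 0.0002
gripper_force: 0.0
```

>>> {"api": "jog_arm", "payload": {"increments": [{"offset":[0.008,0,0],"angular":[0,0,0],"claw":0},{"offset":[0.016,0,0],"angular":[0,0,0],"claw":0},{"offset":[0.024,0,0],"angular":[0,0,0],"claw":0},{"offset":[0.032,0,0],"angular":[0,0,0],"claw":0},{"offset":[0.04,0,0],"angular":[0,0,0],"claw":0},{"offset":[0.047,0,0],"angular":[0,0,0],"claw":0},{"offset":[0.053,0,0],"angular":[0,0,0],"claw":0},{"offset":[0.06,0,0],"angular":[0,0,0],"claw":0}]}}

```text
clock: 3.95
tool_pos: [0.5304, -0.3353, 0.0628]
tool_rot: [2.063, 2.365, -0.001]
wrist_force: [0.7, -3.4, 1.8]
gripper_width: 0.0006
gripper_force: 1.6
```

>>> {"api": "jog_arm", "payload": {"increments": [{"offset":[0.005,0,0],"angular":[0,0,0],"claw":0},{"offset":[0.01,0,0],"angular":[0,0,0],"claw":0},{"offset":[0.015,0,0],"angular":[0,0,0],"claw":0},{"offset":[0.02,0,0],"angular":[0,0,0],"claw":0},{"offset":[0.025,0,0],"angular":[0,0,0],"claw":0},{"offset":[0.03,0,0],"angular":[0,0,0],"claw":0},{"offset":[0.035,0,0],"angular":[0,0,0],"claw":0},{"offset":[0.04,0,0],"angular":[0,0,0],"claw":0},{"offset":[0.045,0,0],"angular":[0,0,0],"claw":0},{"offset":[0.05,0,0],"angular":[0,0,0],"claw":0},{"offset":[0.055,0,0],"angular":[0,0,0],"claw":0},{"offset":[0.06,0,0],"angular":[0,0,0],"claw":0}]}}

```text
clock: 4.95
tool_pos: [0.5273, -0.3161, 0.0619]
tool_rot: [-2.065, -2.368, 0.0]
wrist_force: [1.1, -2.4, 1.3]
gripper_width: 0.0005
gripper_force: 1.6
```

```bash
cat > g.py <<'E'
from h import *
import sys
n=sys.argv[1]; s=manip.read_state()
im,d,K,W=cam("wrist");save(n,im);np.savez(n,im=im,d=d,K=K,W=W)
a=np.radians(7.6);xf=np.array([np.sin(a),-np.cos(a)]);yf=np.array([np.cos(a),np.sin(a)]);o=np.array([.5143,-.2041])
t=s["tool_pos"][:2]-o;print("tcp f",t@xf,t@yf,s["tool_pos"][2],"F",s["wrist_force"],s["clock"])
hsv=cv2.cvtColor(im,cv2.COLOR_RGB2HSV);P=cloud(d,K,W);q=P[...,:2]-o;X=q@xf;Y=q@yf;Z=P[...,2]
c=(hsv[...,0]<14)&(hsv[...,1]>75)&(hsv[...,2]>60)&(abs(Z-.044)<.006)&(abs(Y)<.025)
if c.sum()>20:print("base end x",np.percentile(X[c],[.5,2,5,50,98]).round(4),c.sum())
E
python3 g.py w3
```

```text
tcp f 0.11275474580946503 -0.0019004365696990398 0.061898461952114764 F [ 1.11383484 -2.39525153  1.32784586] 4.95
base end x [0.0099 0.0112 0.0133 0.0515 0.0956] 11145
```

View pics/w3.png

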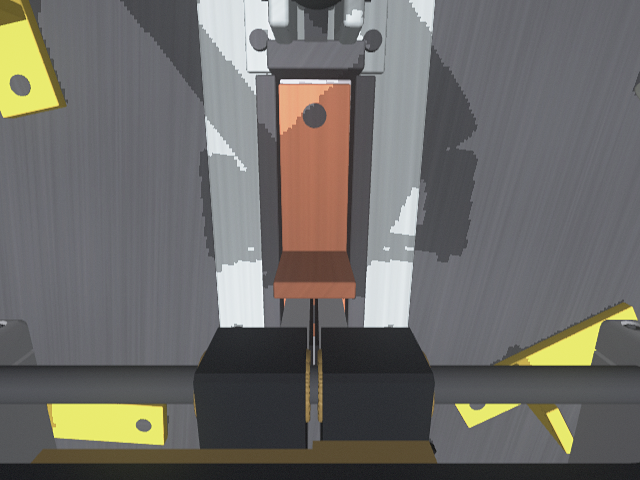

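The bracket end is at row 83 and the stop at row 79, so about 5 mm of gap is left. I'll continue slowly.

>>> {"api": "jog_arm", "payload": {"increments": [{"offset":[0.0025,0,0],"angular":[0,0,0],"claw":0},{"offset":[0.005,0,0],"angular":[0,0,0],"claw":0},{"offset":[0.0075,0,0],"angular":[0,0,0],"claw":0},{"offset":[0.01,0,0],"angular":[0,0,0],"claw":0},{"offset":[0.0125,0,0],"angular":[0,0,0],"claw":0},{"offset":[0.0125,0,0],"angular":[0,0,0],"claw":0}]}}

```text
clock: 5.5
tool_pos: [0.5267, -0.3123, 0.0618]
tool_rot: [-2.064, -2.367, -0.0]
wrist_force: [0.4, -3.0, 1.3]
gripper_width: 0.0002
gripper_force: 1.2
```

>>> {"api": "jog_arm", "payload": {"increments": [{"offset":[0.0015,0,0],"angular":[0,0,0],"claw":0},{"offset":[0.003,0,0],"angular":[0,0,0],"claw":0}]}}

```text
clock: 5.67
tool_pos: [0.5267, -0.312, 0.0618]
tool_rot: [2.064, 2.367, -0.001]
wrist_force: [0.4, -4.7, 0.3]
gripper_width: 0.0005
gripper_force: 2.3
```

```bash
python3 g.py w4
```

```text
tcp f 0.10864182119146222 -0.001941958845066186 0.06184137290806066 F [ 0.35732197 -4.73283357  0.33863727] 5.6667
base end x [0.0057 0.0067 0.0087 0.0471 0.0915] 11218
```

>>> {"api": "jog_arm", "payload": {"increments": [{"offset":[0.0015,0,0],"angular":[0,0,0],"claw":0},{"offset":[0.003,0,0],"angular":[0,0,0],"claw":0}]}}

```text
clock: 5.88
tool_pos: [0.5267, -0.3119, 0.062]
tool_rot: [2.064, 2.367, -0.002]
wrist_force: [0.1, -6.6, 0.3]
gripper_width: 0.0002
gripper_force: 3.2
```

>>> {"api": "jog_arm", "payload": {"increments": [{"offset":[0.0015,0,0],"angular":[0,0,0],"claw":0},{"offset":[0.003,0,0],"angular":[0,0,0],"claw":0}]}}

```text
clock: 6.05
tool_pos: [0.5267, -0.3119, 0.0622]
tool_rot: [2.063, 2.366, -0.004]
wrist_force: [1.0, -6.7, 0.5]
gripper_width: 0.0003
gripper_force: 3.9
```

```bash
python3 g.py w5
```

```text
tcp f 0.10845334149841242 -0.0019710499094862926 0.06224035918987665 F [ 0.98474298 -6.68676162  0.50191854] 6.05
base end x [0.0057 0.007  0.009  0.047  0.0914] 11158
```

>>> {"api": "jog_arm", "payload": {"increments": [{"offset":[0.003,0,0],"angular":[0,0,0],"claw":0},{"offset":[0.006,0,0],"angular":[0,0,0],"claw":0},{"offset":[0.006,0,0],"angular":[0,0,0],"claw":0},{"offset":[0.006,0,0],"angular":[0,0,0],"claw":0}]}}

```text
clock: 6.43
tool_pos: [0.5268, -0.3117, 0.0628]
tool_rot: [2.061, 2.364, -0.006]
wrist_force: [-0.1, -10.4, -0.8]
gripper_width: 0.0005
gripper_force: 4.9
```

```bash
python3 g.py w6
```

```text
tcp f 0.10830228051814267 -0.001866306884377009 0.06282646202954857 F [ -0.10926375 -10.40851332  -0.77325735] 6.4333
base end x [0.0057 0.0069 0.0089 0.0469 0.0912] 11123
```

View pics/w6.png

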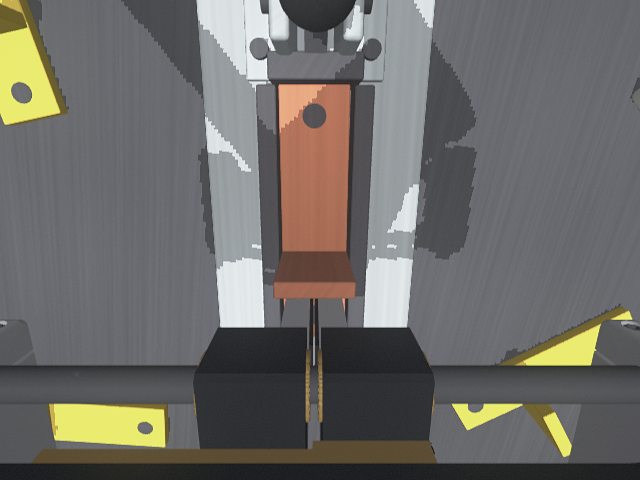

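The bracket is flush: there's no white gap at row 84. Now I retreat and go over the handle.

>>> {"api": "jog_arm", "payload": {"increments": [{"offset":[-0.03,0,0],"angular":[0,0,0],"claw":0},{"offset":[-0.05,0,0],"angular":[0,0,0],"claw":0},{"offset":[-0.05,0,-0.12],"angular":[0,0,0],"claw":0},{"offset":[-0.05,0,-0.26],"angular":[0,0,0],"claw":0},{"offset":[-0.05,0,-0.4],"angular":[0,0,0],"claw":0},{"offset":[-0.05,0,-0.52],"angular":[0,0,0],"claw":50},{"offset":[-0.05,0,-0.52],"angular":[0,0,0],"claw":50}]}}

```text
clock: 7.07
tool_pos: [0.5323, -0.3252, 0.2274]
tool_rot: [2.055, 2.358, 0.003]
wrist_force: [1.8, -0.8, 0.8]
gripper_width: 0.0104
gripper_force: 0.0
```

>>> {"api": "jog_arm", "payload": {"increments": [{"offset":[0.8,0,0],"angular":[0,0,0],"claw":50},{"offset":[0.8,0,0],"angular":[0,0,0],"claw":50},{"offset":[0.8,0,0],"angular":[0,0,0],"claw":50},{"offset":[0.8,0,0],"angular":[0,0,0],"claw":50},{"offset":[0.8,0,0],"angular":[0,0,0],"claw":50},{"offset":[0.8,0,0],"angular":[0,0,0],"claw":50},{"offset":[0.8,0,0],"angular":[0,0,0],"claw":50},{"offset":[0.8,0,0],"angular":[0,0,0],"claw":50}]}}

```text
clock: 7.73
tool_pos: [0.4948, -0.0832, 0.2172]
tool_rot: [-2.059, -2.37, 0.0]
wrist_force: [-0.4, -0.2, -0.7]
gripper_width: 0.0498
gripper_force: 0.0
```

```bash
cat >> g.py <<'E'
g=(hsv[...,2]<75)&(abs(Y)<.03)&(X>-.19)&(X<-.09)&(Z>.055)&(Z<.09)
if g.sum()>20:
    r=cv2.minAreaRect((np.c_[X[g],Y[g]]*1000).astype(np.float32));print("grip f",r,np.median(Z[g]))
E
python3 g.py w7
```

```text
tcp f -0.1224465480172605 -0.0033146203096258986 0.21717300876314088 F [-0.39593442 -0.22509632 -0.69820094] 7.7333
base end x [0.0206 0.021  0.0221 0.0359 0.0932] 233
grip f ((-137.9705047607422, 0.29232025146484375), (62.63444137573242, 21.890609741210938), 0.022229496389627457) 0.0807188543456881
```

View pics/w7.png

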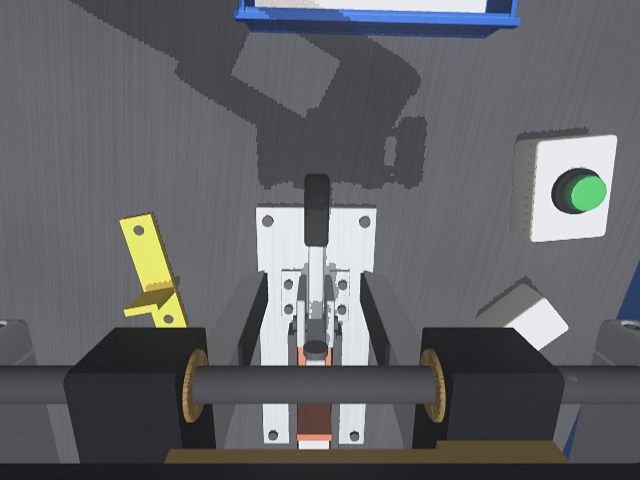

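The grip is at about (316,210), centred at fixture x of about -139 mm and y of 0, with its top at 80 mm, all as expected.

>>> {"api": "jog_arm", "payload": {"increments": [{"offset":[0.056,0.011,0.1],"angular":[0,0,0],"claw":50},{"offset":[0.056,0.011,0.23],"angular":[0,0,0],"claw":50},{"offset":[0.056,0.011,0.36],"angular":[0,0,0],"claw":50},{"offset":[0.056,0.011,0.47],"angular":[0,0,0],"claw":50},{"offset":[0.056,0.011,0.53],"angular":[0,0,0],"claw":50},{"offset":[0.056,0.011,0.53],"angular":[0,0,0],"claw":50},{"offset":[0.056,0.011,0.53],"angular":[0,0,0],"claw":50},{"offset":[0.056,0.011,0.53],"angular":[0,0,0],"claw":50}]}}

```text
clock: 8.45
tool_pos: [0.4981, -0.0695, 0.0601]
tool_rot: [2.065, 2.365, 0.001]
wrist_force: [0.6, 0.5, 0.5]
gripper_width: 0.0497
gripper_force: 0.0
```

>>> {"api": "jog_arm", "payload": {"increments": [{"offset":[0,0,0],"angular":[0,0,0],"claw":10},{"offset":[0,0,0],"angular":[0,0,0],"claw":10},{"offset":[0,0,0],"angular":[0,0,0],"claw":10},{"offset":[0,0,0],"angular":[0,0,0],"claw":10},{"offset":[0,0,0],"angular":[0,0,0],"claw":10},{"offset":[0,0,0],"angular":[0,0,0],"claw":10},{"offset":[0,0,0],"angular":[0,0,0],"claw":10},{"offset":[0,0,0],"angular":[0,0,0],"claw":10}], "newtons": 40}}

```text
clock: 9.12
tool_pos: [0.495, -0.0685, 0.0595]
tool_rot: [-2.063, -2.367, 0.005]
wrist_force: [-5.9, -2.2, 6.6]
gripper_width: 0.0215
gripper_force: 40.0
```

```bash
python3 g.py w8
```

```text
tcp f -0.13693379284656987 -0.0012096693885666858 0.05954310362360042 F [-5.86732161 -2.15938771  6.61694287] 9.1167
grip f ((-139.6410675048828, 0.9530773162841797), (22.935155868530273, 60.36431121826172), 89.98658752441406) 0.07411339896730183
```

>>> {"api": "jog_arm", "payload": {"increments": [{"offset":[-0.001,-0.006,-0.024],"angular":[0,0,0],"claw":10},{"offset":[-0.003,-0.008,-0.049],"angular":[0,0,0],"claw":10},{"offset":[-0.007,-0.008,-0.073],"angular":[0,0,0],"claw":10},{"offset":[-0.013,-0.008,-0.097],"angular":[0,0,0],"claw":10},{"offset":[-0.02,-0.008,-0.12],"angular":[0,0,0],"claw":10},{"offset":[-0.028,-0.008,-0.143],"angular":[0,0,0],"claw":10},{"offset":[-0.0385,-0.008,-0.165],"angular":[0,0,0],"claw":10},{"offset":[-0.05,-0.008,-0.187],"angular":[0,0,0],"claw":10},{"offset":[-0.063,-0.008,-0.207],"angular":[0,0,0],"claw":10},{"offset":[-0.077,-0.008,-0.227],"angular":[0,0,0],"claw":10},{"offset":[-0.093,-0.008,-0.246],"angular":[0,0,0],"claw":10},{"offset":[-0.109,-0.008,-0.264],"angular":[0,0,0],"claw":10}]}}

```text
clock: 10.17
tool_pos: [0.4988, -0.0984, 0.1359]
tool_rot: [-2.064, -2.364, -0.007]
wrist_force: [7.2, 1.7, -13.8]
gripper_width: 0.0216
gripper_force: 40.0
```

```bash
python3 g.py w9
```

```text
tcp f -0.10684711339282908 -0.0013519774544534582 0.13591640110295872 F [  7.22301682   1.66135698 -13.76560336] 10.1667
base end x [0.0403 0.0411 0.042  0.0621 0.0861] 710
```

>>> {"api": "jog_arm", "payload": {"increments": [{"offset":[-0.018,0.004,-0.017],"angular":[0,0,0],"claw":10},{"offset":[-0.037,0.004,-0.032],"angular":[0,0,0],"claw":10},{"offset":[-0.057,0.004,-0.046],"angular":[0,0,0],"claw":10},{"offset":[-0.077,0.004,-0.059],"angular":[0,0,0],"claw":10},{"offset":[-0.099,0.004,-0.071],"angular":[0,0,0],"claw":10},{"offset":[-0.121,0.004,-0.081],"angular":[0,0,0],"claw":10},{"offset":[-0.144,0.004,-0.09],"angular":[0,0,0],"claw":10},{"offset":[-0.167,0.004,-0.097],"angular":[0,0,0],"claw":10},{"offset":[-0.191,0.004,-0.102],"angular":[0,0,0],"claw":10},{"offset":[-0.215,0.004,-0.106],"angular":[0,0,0],"claw":10},{"offset":[-0.24,0.004,-0.108],"angular":[0,0,0],"claw":10},{"offset":[-0.264,0.004,-0.109],"angular":[0,0,0],"claw":10}]}}

```text
clock: 11.22
tool_pos: [0.51, -0.1825, 0.1724]
tool_rot: [2.064, 2.365, -0.006]
wrist_force: [-3.8, -4.0, 0.6]
gripper_width: 0.0219
gripper_force: 40.0
```

>>> {"api": "jog_arm", "payload": {"increments": [{"offset":[-0.006,0,0],"angular":[0,0,0],"claw":10},{"offset":[-0.006,0,0],"angular":[0,0,0],"claw":10},{"offset":[-0.006,0,0],"angular":[0,0,0],"claw":10}]}}

```text
clock: 11.47
tool_pos: [0.5104, -0.1852, 0.1724]
tool_rot: [2.064, 2.363, -0.008]
wrist_force: [-5.5, -7.9, -0.3]
gripper_width: 0.0215
gripper_force: 40.0
```

```bash
python3 g.py w10
```

```text
tcp f -0.019259123287452898 -0.00135295439944232 0.17238389685936475 F [-5.47523207 -7.89778423 -0.28596435] 11.4667
base end x [0.0723 0.0729 0.0738 0.0836 0.0924] 785
```

>>> {"api": "jog_arm", "payload": {"increments": [{"offset":[0,0,0],"angular":[0,0,0],"claw":60},{"offset":[0,0,0],"angular":[0,0,0],"claw":60},{"offset":[0,0,0],"angular":[0,0,0],"claw":60},{"offset":[0,0,0],"angular":[0,0,0],"claw":60},{"offset":[0,0,0],"angular":[0,0,0],"claw":60},{"offset":[0,0,0],"angular":[0,0,0],"claw":60},{"offset":[0,0,-0.1],"angular":[0,0,0],"claw":60},{"offset":[0,0,-0.2],"angular":[0,0,0],"claw":60},{"offset":[0,0,-0.25],"angular":[0,0,0],"claw":60},{"offset":[0,0,-0.25],"angular":[0,0,0],"claw":60},{"offset":[0,0,-0.25],"angular":[0,0,0],"claw":60}]}}

```text
clock: 12.43
tool_pos: [0.5115, -0.1811, 0.2465]
tool_rot: [2.063, 2.366, 0.001]
wrist_force: [0.2, 0.0, 0.1]
gripper_width: 0.0599
gripper_force: 0.0
```

```bash
python3 g.py w11
python3 - <<'E'
from h import *
im,d,K,W=cam("scene");np.savez("s2",im=im,d=d,K=K,W=W)
save("s2",cv2.resize(im[220:370,190:340],(750,750))[:600])
E
```

```text
tcp f -0.02317158376789378 0.00028120001434608606 0.24654335537079594 F [0.18395314 0.01283156 0.07428855] 12.4333
base end x [0.0563 0.0581 0.0617 0.0862 0.143 ] 1112
```

View pics/s2.png

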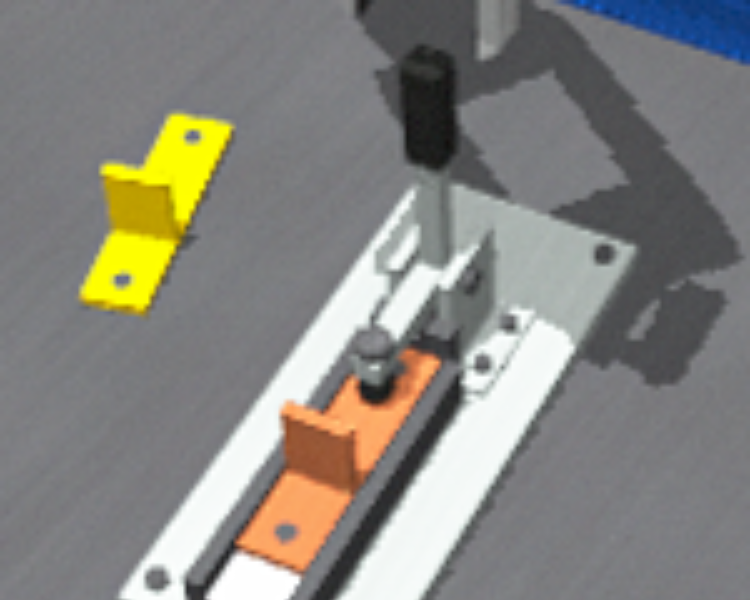

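The clamp is shut with its pad on the bracket and the handle upright. I'll wait briefly, then regrip.

>>> {"api": "jog_arm", "payload": {"increments": [{"offset":[0,0,0],"angular":[0,0,0],"claw":60},{"offset":[0,0,0],"angular":[0,0,0],"claw":60},{"offset":[0.004,0,0.08],"angular":[0,0,0],"claw":60},{"offset":[0.004,0,0.18],"angular":[0,0,0],"claw":60},{"offset":[0.004,0,0.25],"angular":[0,0,0],"claw":60},{"offset":[0.004,0,0.25],"angular":[0,0,0],"claw":60},{"offset":[0.004,0,0.25],"angular":[0,0,0],"claw":10},{"offset":[0.004,0,0.25],"angular":[0,0,0],"claw":10},{"offset":[0.004,0,0.25],"angular":[0,0,0],"claw":10},{"offset":[0.004,0,0.25],"angular":[0,0,0],"claw":10},{"offset":[0.004,0,0.25],"angular":[0,0,0],"claw":10},{"offset":[0.004,0,0.25],"angular":[0,0,0],"claw":10}]}}

```text
clock: 13.53
tool_pos: [0.5105, -0.1803, 0.172]
tool_rot: [2.064, 2.368, -0.002]
wrist_force: [-10.2, -1.1, 6.7]
gripper_width: 0.0235
gripper_force: 4.7
```

>>> {"api": "jog_arm", "payload": {"increments": [{"offset":[0,0,0],"angular":[0,0,0],"claw":10},{"offset":[0,0,0],"angular":[0,0,0],"claw":10},{"offset":[0,0,0],"angular":[0,0,0],"claw":10}]}}

```text
clock: 13.78
tool_pos: [0.5097, -0.1803, 0.172]
tool_rot: [-2.065, -2.367, 0.003]
wrist_force: [-6.6, 0.8, 5.8]
gripper_width: 0.0218
gripper_force: 40.0
```

```bash
python3 g.py w12
```

```text
tcp f -0.024145192593857032 -0.0013688650762282775 0.17198844092149349 F [-6.63336061  0.7551987   5.76392103] 13.7833
```

>>> {"api": "jog_arm", "payload": {"increments": [{"offset":[0.024,-0.005,0.001],"angular":[0,0,0],"claw":10},{"offset":[0.049,-0.005,0.003],"angular":[0,0,0],"claw":10},{"offset":[0.073,-0.005,0.007],"angular":[0,0,0],"claw":10},{"offset":[0.097,-0.005,0.013],"angular":[0,0,0],"claw":10},{"offset":[0.12,-0.005,0.02],"angular":[0,0,0],"claw":10},{"offset":[0.143,-0.005,0.028],"angular":[0,0,0],"claw":10},{"offset":[0.165,-0.005,0.0385],"angular":[0,0,0],"claw":10},{"offset":[0.187,-0.005,0.05],"angular":[0,0,0],"claw":10},{"offset":[0.207,-0.005,0.063],"angular":[0,0,0],"claw":10},{"offset":[0.227,-0.005,0.077],"angular":[0,0,0],"claw":10},{"offset":[0.246,-0.005,0.093],"angular":[0,0,0],"claw":10},{"offset":[0.264,-0.005,0.109],"angular":[0,0,0],"claw":10}]}}

```text
clock: 14.83
tool_pos: [0.4997, -0.1026, 0.1455]
tool_rot: [2.062, 2.364, -0.001]
wrist_force: [-16.2, 6.7, 32.9]
gripper_width: 0.0217
gripper_force: 40.0
```

```bash
python3 g.py w13
```

```text
tcp f -0.10250415308025197 -0.0010577845301164377 0.14545170106398425 F [-16.19349905   6.69616026  32.88094901] 14.8333
base end x [0.0547 0.055  0.0561 0.0722 0.0926] 549
```

>>> {"api": "jog_arm", "payload": {"increments": [{"offset":[0.023,0,0.013],"angular":[0,0,0],"claw":10},{"offset":[0.041,0,0.028],"angular":[0,0,0],"claw":10},{"offset":[0.055,0,0.048],"angular":[0,0,0],"claw":10},{"offset":[0.068,0,0.068],"angular":[0,0,0],"claw":10},{"offset":[0.08,0,0.09],"angular":[0,0,0],"claw":10},{"offset":[0.09,0,0.112],"angular":[0,0,0],"claw":10},{"offset":[0.099,0,0.135],"angular":[0,0,0],"claw":10},{"offset":[0.106,0,0.158],"angular":[0,0,0],"claw":10},{"offset":[0.111,0,0.182],"angular":[0,0,0],"claw":10},{"offset":[0.115,0,0.206],"angular":[0,0,0],"claw":10},{"offset":[0.117,0,0.231],"angular":[0,0,0],"claw":10},{"offset":[0.118,0,0.255],"angular":[0,0,0],"claw":10}]}}

```text
clock: 15.88
tool_pos: [0.4935, -0.0574, 0.0615]
tool_rot: [-2.06, -2.358, -0.019]
wrist_force: [2.1, 27.3, 2.2]
gripper_width: 0.0218
gripper_force: 40.0
```

```bash
python3 g.py w14
```

```text
tcp f -0.14820542540350465 -0.0012022426872068809 0.061505554795127794 F [ 2.06166516 27.34770879  2.15013189] 15.8833
grip f ((-150.43862915039062, 0.8685302734375), (13.372373580932617, 24.02251625061035), 4.9069952964782715) 0.06657396236899336
```

>>> {"api": "jog_arm", "payload": {"increments": [{"offset":[0.012,0,0.006],"angular":[0,0,0],"claw":10},{"offset":[0.012,0,0.006],"angular":[0,0,0],"claw":50},{"offset":[0.012,0,0.006],"angular":[0,0,0],"claw":50},{"offset":[0.012,0,0.006],"angular":[0,0,0],"claw":50},{"offset":[0.012,0,0.006],"angular":[0,0,0],"claw":50},{"offset":[0.012,0,0],"angular":[0,0,0],"claw":50},{"offset":[0.012,0,-0.1],"angular":[0,0,0],"claw":50},{"offset":[0.012,0,-0.22],"angular":[0,0,0],"claw":50},{"offset":[0.012,0,-0.34],"angular":[0,0,0],"claw":50},{"offset":[0.012,0,-0.46],"angular":[0,0,0],"claw":50},{"offset":[0.012,0,-0.5],"angular":[0,0,0],"claw":50},{"offset":[0.012,0,-0.5],"angular":[0,0,0],"claw":50}]}}

```text
clock: 16.93
tool_pos: [0.4964, -0.0643, 0.2169]
tool_rot: [2.059, 2.36, 0.006]
wrist_force: [-0.2, -0.0, 0.2]
gripper_width: 0.0501
gripper_force: 0.0
```

```bash
python3 g.py w15
python3 - <<'E'
from h import *
a=np.radians(7.6);xf=np.array([np.sin(a),-np.cos(a)]);yf=np.array([np.cos(a),np.sin(a)]);o=np.array([.5143,-.2041])
for n in("w7","w15"):
    f=np.load(n+".npz");im,d,K,W=[f[k] for k in("im","d","K","W")]
    P=cloud(d,K,W);V=im.max(-1);q=P[...,:2]-o;X=q@xf;Y=q@yf;Z=P[...,2]
    g=(V<75)&(abs(Y)<.009)&(X<-.105)&(X>-.175)&(Z>.05)&(Z<.11)
    print(n,g.sum(),np.polyfit(X[g],Z[g],1),X[g].min(),X[g].max())
im,d,K,W=cam("top");np.savez("t2",im=im,d=d,K=K,W=W);P=cloud(d,K,W);q=P[...,:2]-o;X=q@xf;Y=q@yf;hsv=cv2.cvtColor(im,cv2.COLOR_RGB2HSV)
c=(hsv[...,0]<14)&(hsv[...,1]>130)&(hsv[...,2]>60)&(abs(Y)<.03)
for zl,zh in((.037,.05),(.085,.096)):
    m=c&(P[...,2]>zl)&(P[...,2]<zh);print(m.sum(),np.percentile(X[m],[1,50,99]) if m.sum() else 0)
E
```

```text
tcp f -0.14094500168820792 0.0007274375905868512 0.21694152264010474 F [-0.20403325 -0.00845693  0.23552425] 16.9333
base end x [0.0156 0.0183 0.0239 0.0896 0.093 ] 278
grip f ((-138.27322387695312, 0.3930177688598633), (21.602806091308594, 62.41120147705078), 89.76470947265625) 0.08072524512409665
w7 1427 [0.02483369 0.08409481] -0.1692851183205571 -0.10665049714964303
w15 1383 [0.03133046 0.08493766] -0.16945694167847267 -0.10703314639657462
7 [0.11829153 0.13354017 0.1375552 ]
0 0
```

>>> {"api": "jog_arm", "payload": {"increments": [{"offset":[-0.787,0,0],"angular":[0,0,0.25],"claw":50},{"offset":[-0.787,0,0],"angular":[0,0,0.25],"claw":50},{"offset":[-0.787,0,0],"angular":[0,0,0.25],"claw":50},{"offset":[-0.787,0,0],"angular":[0,0,0.25],"claw":50},{"offset":[-0.787,0,0],"angular":[0,0,0.25],"claw":50},{"offset":[-0.787,0,0],"angular":[0,0,0.25],"claw":50},{"offset":[-0.787,0,0],"angular":[0,0,0.25],"claw":50},{"offset":[-0.787,0,0],"angular":[0,0,0.25],"claw":50}]}}

```text
clock: 17.7
tool_pos: [0.5235, -0.2978, 0.2079]
tool_rot: [-2.811, -1.389, 0.004]
wrist_force: [-0.1, 0.1, 0.2]
gripper_width: 0.0499
gripper_force: 0.0
```

>>> {"api": "jog_arm", "payload": {"increments": [{"offset":[0,0,0],"angular":[0,0,0.25],"claw":50},{"offset":[0,0,0],"angular":[0,0,0.25],"claw":50},{"offset":[0,0,0],"angular":[0,0,0.25],"claw":50},{"offset":[0,0,0],"angular":[0,0,0.25],"claw":50},{"offset":[0,0,0],"angular":[0,0,0.25],"claw":50},{"offset":[0,0,0],"angular":[0,0,0.25],"claw":50},{"offset":[0,0,0],"angular":[0,0,0.25],"claw":50},{"offset":[0,0,0],"angular":[0,0,0.25],"claw":50},{"offset":[0,0,0],"angular":[0,0,0.25],"claw":50}]}}

```text
clock: 18.45
tool_pos: [0.5246, -0.2954, 0.21]
tool_rot: [-3.132, -0.219, 0.004]
wrist_force: [0.6, 0.8, -0.9]
gripper_width: 0.0499
gripper_force: 0.0
```

```bash
python3 g.py w16
python3 - <<'E'
from h import *
s=manip.read_state();T=R.from_rotvec(s["tool_rot"]).as_matrix();print(T.round(4).tolist(),s["joint_pos"])
f=np.load("w16.npz");im,d,K,W=[f[k] for k in("im","d","K","W")]
a=np.radians(7.6);xf=np.array([np.sin(a),-np.cos(a)]);yf=np.array([np.cos(a),np.sin(a)]);o=np.array([.5143,-.2041])
P=cloud(d,K,W);hsv=cv2.cvtColor(im,cv2.COLOR_RGB2HSV);q=P[...,:2]-o;X=q@xf;Y=q@yf
c=(hsv[...,0]<14)&(hsv[...,1]>75)&(abs(Y)<.03)&(P[...,2]>.08)&(P[...,2]<.098)
print(c.sum(),np.percentile(X[c],[2,50,98]),np.percentile(Y[c],[2,50,98]),np.median(P[c][:,2]))
E
```

```text
tcp f 0.09183515810893612 -0.0018897621949759014 0.2099996211283621 F [ 0.58095275  0.79289166 -0.85569479] 18.45
base end x [0.0064 0.0084 0.012  0.0717 0.1428] 4767
grip f ((-136.46429443359375, 0.2401132583618164), (21.797462463378906, 64.42825317382812), 89.88552856445312) 0.08064120009083378
[[0.9904, 0.1385, -0.002], [0.1385, -0.9904, 0.0017], [-0.0018, -0.0019, -1.0]] [-6.56727687e-01  2.67991626e-01  1.47291605e+00  8.60378246e-05
  1.40327987e+00  7.75138423e-01]
381 [0.09216089 0.09559454 0.09912997] [-0.01657889  0.00169486  0.01756899] 0.0910540514830846
```

View pics/w16.png

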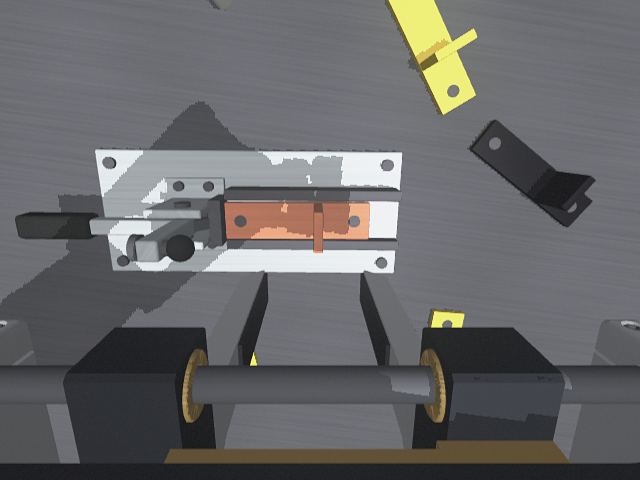

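Clamp open, bracket home. The blade is at about (318,228), matching fixture x 95.6 mm. I descend to pinch.

>>> {"api": "jog_arm", "payload": {"increments": [{"offset":[0.007,0.012,0.1],"angular":[0,0,0],"claw":50},{"offset":[0.007,0.012,0.22],"angular":[0,0,0],"claw":50},{"offset":[0.007,0.012,0.34],"angular":[0,0,0],"claw":50},{"offset":[0.007,0.012,0.43],"angular":[0,0,0],"claw":50},{"offset":[0.007,0.012,0.48],"angular":[0,0,0],"claw":50},{"offset":[0.007,0.012,0.48],"angular":[0,0,0],"claw":40},{"offset":[0.007,0.012,0.48],"angular":[0,0,0],"claw":30},{"offset":[0.007,0.012,0.48],"angular":[0,0,0],"claw":20}], "newtons": 30}}

```text
clock: 19.17
tool_pos: [0.5288, -0.3006, 0.0689]
tool_rot: [3.133, 0.215, 0.003]
wrist_force: [0.2, -0.4, 0.6]
gripper_width: 0.0338
gripper_force: 0.0
```

>>> {"api": "jog_arm", "payload": {"increments": [{"offset":[0,0,0],"angular":[0,0,0],"claw":0},{"offset":[0,0,0],"angular":[0,0,0],"claw":0},{"offset":[0,0,0],"angular":[0,0,0],"claw":0},{"offset":[0,0,0],"angular":[0,0,0],"claw":0},{"offset":[0,0,0],"angular":[0,0,0],"claw":0}]}}

```text
clock: 19.58
tool_pos: [0.5285, -0.2997, 0.0687]
tool_rot: [-3.134, -0.214, -0.002]
wrist_force: [-0.4, 2.6, 3.6]
gripper_width: 0.0078
gripper_force: 30.0
```

>>> {"api": "jog_arm", "payload": {"increments": [{"offset":[0,0.005,-0.02],"angular":[0,0,0],"claw":0},{"offset":[0,0.005,-0.06],"angular":[0,0,0],"claw":0},{"offset":[0,0.005,-0.12],"angular":[0,0,0],"claw":0},{"offset":[0,0.005,-0.2],"angular":[0,0,0],"claw":0},{"offset":[0,0.005,-0.29],"angular":[0,0,0],"claw":0},{"offset":[0,0.005,-0.38],"angular":[0,0,0],"claw":0},{"offset":[0,0.005,-0.47],"angular":[0,0,0],"claw":0},{"offset":[0,0.005,-0.56],"angular":[0,0,0],"claw":0},{"offset":[0,0.005,-0.63],"angular":[0,0,0],"claw":0},{"offset":[0,0.005,-0.66],"angular":[0,0,0],"claw":0},{"offset":[0,0.005,-0.66],"angular":[0,0,0],"claw":0}], "newtons": 40}}

```text
clock: 20.5
tool_pos: [0.5292, -0.3028, 0.2692]
tool_rot: [3.13, 0.214, 0.007]
wrist_force: [-0.2, -0.3, -3.5]
gripper_width: 0.008
gripper_force: 40.0
```

```bash
python3 g.py w17
```

```text
tcp f 0.09976573270017756 0.0017172433912700583 0.2691753163912251 F [-0.15880049 -0.27386159 -3.54807691] 20.5
grip f ((-136.35751342773438, 0.3077516555786133), (21.553125381469727, 63.957279205322266), 89.65723419189453) 0.08057454664425895
```

View pics/w17.png

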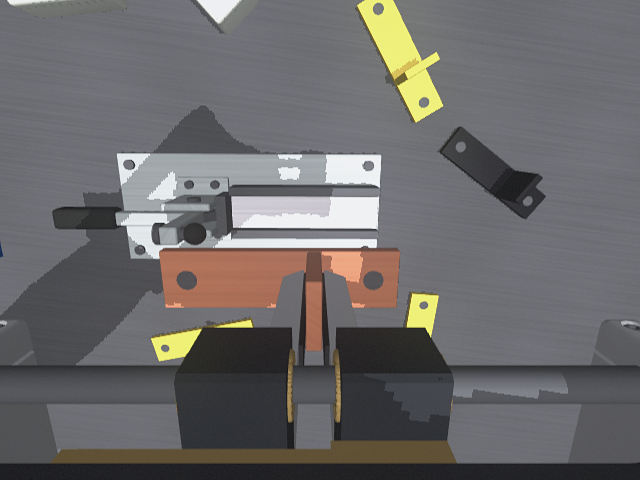

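The bracket is held level (base across 160–400, row 280) and the lever is still open. Now the transfer to the tray.

>>> {"api": "jog_arm", "payload": {"increments": [{"offset":[0.02,-0.06,0],"angular":[0,0,-0.015],"claw":0},{"offset":[0.035,-0.13,0],"angular":[0,0,-0.04],"claw":0},{"offset":[0.05,-0.2,0],"angular":[0,0,-0.065],"claw":0},{"offset":[0.065,-0.28,0],"angular":[0,0,-0.09],"claw":0},{"offset":[0.075,-0.36,0],"angular":[0,0,-0.115],"claw":0},{"offset":[0.085,-0.44,0],"angular":[0,0,-0.14],"claw":0},{"offset":[0.095,-0.52,0],"angular":[0,0,-0.165],"claw":0},{"offset":[0.105,-0.6,0],"angular":[0,0,-0.19],"claw":0},{"offset":[0.11,-0.67,0],"angular":[0,0,-0.215],"claw":0},{"offset":[0.115,-0.73,0],"angular":[0,0,-0.235],"claw":0},{"offset":[0.12,-0.78,0],"angular":[0,0,-0.246],"claw":0},{"offset":[0.12,-0.8,0],"angular":[0,0,-0.246],"claw":0}]}}

```text
clock: 21.55
tool_pos: [0.5294, -0.0565, 0.2628]
tool_rot: [-2.817, -1.381, 0.006]
wrist_force: [0.7, -0.2, -2.5]
gripper_width: 0.0075
gripper_force: 40.0
```

>>> {"api": "jog_arm", "payload": {"increments": [{"offset":[0.04,-0.03,0],"angular":[0,0,-0.015],"claw":0},{"offset":[0.1,-0.07,0],"angular":[0,0,-0.04],"claw":0},{"offset":[0.16,-0.12,0],"angular":[0,0,-0.065],"claw":0},{"offset":[0.22,-0.17,0],"angular":[0,0,-0.09],"claw":0},{"offset":[0.29,-0.22,0],"angular":[0,0,-0.115],"claw":0},{"offset":[0.36,-0.27,0],"angular":[0,0,-0.14],"claw":0},{"offset":[0.43,-0.32,0],"angular":[0,0,-0.165],"claw":0},{"offset":[0.5,-0.38,0],"angular":[0,0,-0.19],"claw":0},{"offset":[0.56,-0.43,0],"angular":[0,0,-0.215],"claw":0},{"offset":[0.61,-0.47,0],"angular":[0,0,-0.235],"claw":0},{"offset":[0.64,-0.49,0],"angular":[0,0,-0.246],"claw":0},{"offset":[0.644,-0.488,0],"angular":[0,0,-0.246],"claw":0}]}}

```text
clock: 22.55
tool_pos: [0.5335, 0.1847, 0.264]
tool_rot: [-2.091, -2.342, 0.003]
wrist_force: [-0.3, -0.3, -3.0]
gripper_width: 0.0078
gripper_force: 40.0
```

>>> {"api": "jog_arm", "payload": {"increments": [{"offset":[0,0,0],"angular":[0,0,0],"claw":0},{"offset":[0,0,0],"angular":[0,0,0],"claw":0}]}}

```text
clock: 22.72
tool_pos: [0.5344, 0.1822, 0.2649]
tool_rot: [-2.097, -2.339, 0.003]
wrist_force: [0.2, 0.4, -3.1]
gripper_width: 0.0078
gripper_force: 40.0
```

Run:
```python
from h import *
s=manip.read_state();T=R.from_rotvec(s["tool_rot"]).as_matrix();print(s["tool_pos"],T.round(3).tolist(),s["wrist_force"],s["gripper_width"])
im,d,K,W=cam("top");P=cloud(d,K,W);hsv=cv2.cvtColor(im,cv2.COLOR_RGB2HSV)
c=(hsv[...,0]<14)&(hsv[...,1]>130)&(hsv[...,2]>60)&(P[...,1]>0.05)
q=P[c];print(len(q),q.min(0),q.max(0))
```

```text
[0.53435227 0.18222022 0.26494293] [[-0.109, 0.994, -0.001], [0.994, 0.109, -0.001], [-0.001, -0.001, -1.0]] [ 0.17176496  0.36194137 -3.09341627] 0.007798031283242079
815 [0.44539479 0.15295638 0.23499454] [0.58402906 0.20157106 0.28813937]
```

>>> {"api": "jog_arm", "payload": {"increments": [{"offset":[0,0,0.04],"angular":[0,0,0],"claw":0},{"offset":[0,0,0.11],"angular":[0,0,0],"claw":0},{"offset":[0,0,0.19],"angular":[0,0,0],"claw":0},{"offset":[0,0,0.27],"angular":[0,0,0],"claw":0},{"offset":[0,0,0.35],"angular":[0,0,0],"claw":0},{"offset":[0,0,0.43],"angular":[0,0,0],"claw":0},{"offset":[0,0,0.51],"angular":[0,0,0],"claw":0},{"offset":[0,0,0.58],"angular":[0,0,0],"claw":0},{"offset":[0,0,0.64],"angular":[0,0,0],"claw":0},{"offset":[0,0,0.69],"angular":[0,0,0],"claw":0},{"offset":[0,0,0.717],"angular":[0,0,0],"claw":0},{"offset":[0,0,0.717],"angular":[0,0,0],"claw":0}]}}

```text
clock: 23.77
tool_pos: [0.5321, 0.1823, 0.0477]
tool_rot: [-2.094, -2.338, 0.007]
wrist_force: [-0.9, 0.2, -2.4]
gripper_width: 0.0081
gripper_force: 40.0
```

>>> {"api": "jog_arm", "payload": {"increments": [{"offset":[0,0,0.004],"angular":[0,0,0],"claw":0},{"offset":[0,0,0.008],"angular":[0,0,0],"claw":0},{"offset":[0,0,0.012],"angular":[0,0,0],"claw":0},{"offset":[0,0,0.016],"angular":[0,0,0],"claw":0},{"offset":[0,0,0.02],"angular":[0,0,0],"claw":0},{"offset":[0,0,0.024],"angular":[0,0,0],"claw":0},{"offset":[0,0,0.028],"angular":[0,0,0],"claw":0},{"offset":[0,0,0.028],"angular":[0,0,0],"claw":0}]}}

```text
clock: 24.43
tool_pos: [0.5341, 0.1835, 0.0419]
tool_rot: [-2.094, -2.341, 0.0]
wrist_force: [-1.1, 0.1, -3.4]
gripper_width: 0.008
gripper_force: 40.0
```

>>> {"api": "jog_arm", "payload": {"increments": [{"offset":[0,0,0.003],"angular":[0,0,0],"claw":0},{"offset":[0,0,0.006],"angular":[0,0,0],"claw":0},{"offset":[0,0,0.009],"angular":[0,0,0],"claw":0},{"offset":[0,0,0.009],"angular":[0,0,0],"claw":0}]}}

```text
clock: 24.77
tool_pos: [0.5341, 0.1835, 0.0392]
tool_rot: [-2.094, -2.341, 0.001]
wrist_force: [-0.8, 0.3, -3.1]
gripper_width: 0.0075
gripper_force: 40.0
```

>>> {"api": "jog_arm", "payload": {"increments": [{"offset":[0,0,0.003],"angular":[0,0,0],"claw":0},{"offset":[0,0,0.006],"angular":[0,0,0],"claw":0},{"offset":[0,0,0.006],"angular":[0,0,0],"claw":0}]}}

```text
clock: 25.02
tool_pos: [0.5345, 0.1835, 0.0379]
tool_rot: [2.094, 2.342, 0.0]
wrist_force: [0.2, 0.4, -1.1]
gripper_width: 0.0078
gripper_force: 40.0
```

>>> {"api": "jog_arm", "payload": {"increments": [{"offset":[0,0,0.003],"angular":[0,0,0],"claw":0},{"offset":[0,0,0.004],"angular":[0,0,0],"claw":0},{"offset":[0,0,0.004],"angular":[0,0,0],"claw":0}]}}

```text
clock: 25.27
tool_pos: [0.5345, 0.1835, 0.0379]
tool_rot: [2.094, 2.342, -0.0]
wrist_force: [-3.5, -1.5, 6.2]
gripper_width: 0.0079
gripper_force: 40.0
```

Seated. I release and rise.

>>> {"api": "jog_arm", "payload": {"increments": [{"offset":[0,0,0],"angular":[0,0,0],"claw":14},{"offset":[0,0,0],"angular":[0,0,0],"claw":24},{"offset":[0,0,0],"angular":[0,0,0],"claw":34},{"offset":[0,0,0],"angular":[0,0,0],"claw":34},{"offset":[0,0,0],"angular":[0,0,0],"claw":34},{"offset":[0,0,-0.04],"angular":[0,0,0],"claw":34},{"offset":[0,0,-0.14],"angular":[0,0,0],"claw":34},{"offset":[0,0,-0.26],"angular":[0,0,0],"claw":34},{"offset":[0,0,-0.38],"angular":[0,0,0],"claw":34},{"offset":[0,0,-0.5],"angular":[0,0,0],"claw":34},{"offset":[0,0,-0.55],"angular":[0,0,0],"claw":34},{"offset":[0,0,-0.55],"angular":[0,0,0],"claw":34}]}}

```text
clock: 26.27
tool_pos: [0.538, 0.1843, 0.2083]
tool_rot: [2.089, 2.336, 0.015]
wrist_force: [0.9, 0.1, 0.1]
gripper_width: 0.0339
gripper_force: 0.0
```

Run:
```python
from h import *
print(manip.read_state()["tool_pos"])
a=np.radians(7.6);xf=np.array([np.sin(a),-np.cos(a)]);o=np.array([.5143,-.2041])
for n in ("top","scene"):
    im,d,K,W=cam(n);P=cloud(d,K,W);hsv=cv2.cvtColor(im,cv2.COLOR_RGB2HSV)
    c=(hsv[...,0]<14)&(hsv[...,1]>110)&(hsv[...,2]>60)&(P[...,1]>0.05)&(P[...,2]<.1)&(P[...,0]<.7)&(P[...,0]>.35)
    q=P[c];b=q[q[:,2]<.02];print(n,len(q),q[:,2].max(),np.median(b[:,2]) if len(b) else 0,cv2.minAreaRect((b[:,:2]*1000).astype(np.float32)))
    g=(im.max(-1)<75)&(P[...,1]<-.02)&(P[...,1]>-.12)&(abs(P[...,0]-.495)<.02)&(P[...,2]>.055)&(P[...,2]<.13)
    q=P[g];print("grip",len(q),np.polyfit((q[:,:2]-o)@xf,q[:,2],1),np.median(q[:,2]))
```

```text
[0.53803251 0.18425971 0.20828065]
top 771 0.06189557686003322 0.01293351945169191 ((514.2896118164062, 177.66944885253906), (136.62403869628906, 34.72820281982422), 6.035342693328857)
grip 54 [0.04105966 0.08052208] 0.076169821292429
scene 328 0.06224536275005732 0.01180200738610293 ((519.0899658203125, 175.15789794921875), (136.27291870117188, 41.30149841308594), 6.578752517700195)
grip 167 [0.0036065  0.07729202] 0.07786643610576971
```

```bash
python3 -c "
from workcell import manip
print(manip.finish_job())"
```

```text
the job is handed in; nothing more can be done
None
```

The job is handed in (no verdict came back): I pushed the bracket flush, shut the clamp and saw it hold by itself, swung it back open, and set the bracket flat in the blue tray, blade up; my final camera check agreed.

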